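# Unpin the sample carriage and press it on its stop

### The arm

A 7-joint arm with a two-finger parallel gripper is mounted at the origin on the work surface. World frame = base frame: x ahead of the robot, y to its left, z up, the work surface at z = 0. Lengths are in m, angles in rad, forces in N, time in s.
With the tool pointing down it reaches from about 0.4 to 0.85 m from the base axis. Payload 4.5 kg.
Tool frame: the origin (TCP) lies at the very end of the fingers, on their centre line; the grasp point (between the pads) lies 19 mm behind it (r.grip_point_offset is the distance from the TCP to the grasp point, in m); z points along the fingers, y is the line along which they close (so a half turn about z gives the same grasp; the last joint's range is limited). The gripper opens to 88 mm and grips with 3 to 60 N. Pads are 18 mm wide; open, the fingers measure 123 mm over their backs; the gripper's body (75 mm by 187 mm) begins 45 mm behind the grasp point.
Start: joints at [-1.09, 0.689, -0.195, 1.565, 0.157, 0.902, -0.215], TCP at [0.27, 0.564, 0.239] pointing down, gripper open.
Joint ranges: [-3.01, 3.01], [-0.46, 2.08], [-1.47, 1.51], [0.13, 2.56], [-1, 4.14], [0.04, 2.09], [-2.66, 2.66]. Speed limits (rad/s): [2.57, 2.57, 3.14, 3.14, 3.14, 3.14, 3.14].

### API

Orientations are given as a unit quaternion [x, y, z, w].
In Python, from plant import r gives the robot as it stands.
- The arm moves only by the tool carry_out, never from a script. Its argument "rows" is a list of rows, each a list of 3 entries, a list of its own where there are three numbers: the shift along the tool's x, y, z in cm, then the turn, a rotation vector about the tool's x, y, z in degrees, then the closure, from 0 (fully open) to 1 (shut). A call has 1 to 12 rows; each row is the pose to reach, as a shift and turn from the pose commanded when the call began, along the tool's axes at that moment; what a row does not reach only later rows make up. A row lasts 1/10 s, in which the tool goes at most 50 mm and 8.59 degrees, less where a joint would pass 70% of its speed; a pose out of reach is approached as far as the arm can. A call with a gripper value outside its range is refused whole. The fingers move at their own pace and stop on an object; "newtons" is the grip in N (left out, the last holds). Time passes only in rows, so rows that repeat a pose let the fingers close. It gives the time, the measured TCP pose, the force, the opening and the grip force at its end, in the units of the state.
- r.get_state(): the state, without advancing time (a new reading comes with each control period).
- r.snapshot(name): name is "scene" or "top"; returns a dict with "image" (480x640x3 uint8, red, green, blue), "fx", "fy", "cx", "cy" (pixels), "pose" (4x4, takes a point from camera to world coordinates). Camera axes: x right, y up, looking along -z (the intrinsics and any distortion apply to the point x, -y, -z); pixel columns grow to the right and rows downward; lengths in m; the calibration is good to about 2 mm. A picture is of the moment at which its call begins. There is no depth.
- r.finish_job(): hands the job in; it is judged then, once.
The state is a dict: "clock": time; "q": joint angles; "qd": joint speeds; "joint_torque": joint torques, N m; "tool_pos": TCP position; "eef_rot": TCP orientation; "contact_force": force on the tool from outside, world axes, zero at the start; "moment": the same for the moment, N m; "opening": opening from 0.0 (shut) to 1.0 (fully open); "finger_force": force on a finger pad.
Only numpy, scipy, OpenCV 4.12 (cv2) and the standard library are available. Lean on these libraries where they do the work, as an engineer would, in place of code of your own. Each camera call takes 0.05 s, during which the arm holds its last target. There are 200 camera calls.

### The job

Draw the steel transit pin up out of the white sample carriage and park it upright in the notch of the small block beside the loader, hanging by its collar. Then slide the carriage along its rails against the sprung stop and keep pressing it there with a steady push of about 10 N at the stop, never driving the plunger to the end of its travel, as a third hand for the colleague who will lock it; the program finishes while still holding that push. Leave the other things on the bench where they are.

Things in the scene. Friction and masses are not known exactly. Their poses are not given: they have to be found in the camera images.
- base: loader base fixed to the bench, grey plate 340 (x) x 110 (y) x 12 mm. Origin: centre of its underside. Its +x is the way the carriage is pushed, to the stop (roughly world +y). Guide rails all along it, inner faces at y = +-40 mm, tops 24 mm above the bench. Pin bore at x = -80 mm. Black locking knob, for the colleague only, at x = 20, y = 65 mm, top 46 mm above the bench.
- carriage: white plastic block 120 (x) x 77 x 36 mm, tube wells on top, about 0.3 kg, loose between the rails (1.5 mm play a side), axes as the base. Origin: centre of its underside, 12 mm above the bench. Push its flat x = -60 mm end (60 mm of bare plate behind it); its x = +60 mm end meets the plunger. Bore at x = -30 mm. Starts at base x = -50 mm. Sliding friction about 1 to 3 N.
- pin: steel pin, 70 g, upright in the carriage. Origin: centre of its lower tip; z up the pin. Shank 10 mm diameter from z = 0 to 44 mm, collar 24 mm diameter from 44 to 50, dark round grip 16 mm diameter from 50 to 90. At the start the collar lies on the carriage, the tip is 4 mm above the bench, the shank 44 mm deep in bores 12 mm wide: draw it straight up.
- park: small aluminium parking block fixed to the bench beside the loader, 50 x 50 x 55 mm. Origin: centre of its underside. A U notch 15 mm wide and as high as the block, open at the top, runs along its x axis from its -x face (open) to a closed end at x = +7 mm.
- notch (a point): point on the notch's middle line at the top of the parking block (55 mm above the bench), where the pin's axis belongs; axes as the block. Parked, the collar lies on the block's top and the tip hangs 44 mm below this point, 11 mm above the bench.
- stop: aluminium stop block 40 (x) x 76 (y) x 48 (z) mm clamped on the base plate, top 60 mm above the bench, axes as the base; its place along the base varies. Origin: centre of its underside, 12 mm above the bench. It carries a sprung plunger that sticks out 32 mm towards the carriage (base -x).
- plunger_face (a point): centre of the round black rubber face (26 mm diameter) of the stop's plunger, 30 mm above the bench; moves with the plunger. The carriage must travel 35 to 60 mm before it meets it.
- plunger (a joint): how far the plunger is pressed in, in m: 0 out, grows as it is pressed towards base +x, end of travel 0.025. Spring 0.8 N per mm without preload, so 10 N is 12.5 mm and the end of travel 20 N; it pushes the carriage back when let go.
- reagent: bystander: amber bottle, 40 mm diameter, 75 mm tall, standing; origin at centre of its underside
- slidebox: bystander: cardboard box 85 x 60 x 32 mm; origin at centre of its underside
- driver: bystander: screwdriver 190 mm long lying at the right of the loader; origin at its underside, about mid-length
- jar: bystander: white jar, 56 mm diameter, 55 mm tall; origin at centre of its underside
There are look-alikes about, which are no part of the job. Leave any purple or yellow look-alike of the carriage alone.

How it is judged:
On the way, in this order (a step that is already met when the one before it is completed fails the run):
1. the pin is drawn clear of the carriage's bore, which stays put (z of pin in the frame of base above 0.049 m and z of carriage in the frame of base below 0.016 m), for 0.1 s.
2. the pin is parked in the notch and let go (horizontal distance between pin and notch below 0.012 m and z of pin in the frame of notch between -0.049 and -0.039 m and angle between pin's own z axis and vertical below 0.15 rad and contact force between the fingers and pin below 0.2 N and linear speed of pin below 0.02 m/s), for 0.3 s.
3. the carriage is pressed steadily on the stop by the fingers, 6 to 14 N (contact force between carriage and stop between 6 and 14 N and value of joint plunger between 0.0075 and 0.0175 m and velocity of joint plunger between -0.01 and 0.01 m/s and contact force between the fingers and carriage above 4 N and z of carriage in the frame of base below 0.016 m and angle between carriage's own z axis and vertical below 0.08 rad), for 1 s.
At the end, for the whole second after the job is handed in: The fingers still push the carriage (over 4 N); it lies flat and presses the stop with 6 to 14 N (plunger 7.5 to 17.5 mm in, slower than 10 mm/s). The pin hangs untouched in the notch: upright within 0.15 rad, axis within 12 mm of the notch point, height within 5 mm (all of step 3 and horizontal distance between pin and notch below 0.012 m and z of pin in the frame of notch between -0.049 and -0.039 m and angle between pin's own z axis and vertical below 0.15 rad and contact force between the fingers and pin below 0.2 N); the arm keeps its last pose, push and grip.
It fails at once if the plunger is driven to the end of its travel (past 23 mm) (value of joint plunger above 0.023 m).
It fails at once if a bystander is moved more than 30 mm (distance of any of reagent, slidebox, driver, jar from where it was at the start of the episode above 0.03 m).
It also fails if it takes over 67 s, if anything falls off the work surface, if the arm or the gripper's body presses on something with over 40 N, if the wrist force passes 120 N, or if a joint passes its speed limit or range.

## Working session

There is one attempt and no reset: what is moved stays moved. The work goes in short steps, Python scripts to look and compute and a tool call to move; the robot and the scene stay as the last step left them, time stands still between calls to the robot, and variables do not carry over. Pictures are saved under pics/ and viewed, at most 10 in all, crops included, and the job is handed in when it is done.

Besides the shell and the picture viewer there is one more tool, called by a JSON object that holds its "method" and its "body". carry_out: Moves the arm, as the interface text tells. Its arguments: {"type":"object","properties":{"rows":{"type":"array"},"newtons":{"type":"number"}},"required":["rows"]}

```bash
mkdir -p pics; python3 - <<'E'
from plant import r
import cv2, json, numpy as np
for n in("scene","top"):
    s=r.snapshot(n); cv2.imwrite(f"pics/{n}0.png",s["image"][:,:,::-1])
    np.savez(f"{n}0.npz",**s); print(n,{k:(np.round(v,4).tolist()) for k,v in s.items() if k not in("image",)})
print(r.get_state())
E
```

```text
scene {'fx': 446.9301, 'fy': 446.9301, 'cx': 319.6499, 'cy': 236.6733, 'pose': [[0.7882, -0.5086, 0.3466, 0.8445], [0.6153, 0.6618, -0.4282, -0.3827], [-0.0116, 0.5508, 0.8346, 0.818], [0.0, 0.0, 0.0, 1.0]]}
top {'fx': 619.5277, 'fy': 619.5277, 'cx': 321.2178, 'cy': 240.6298, 'pose': [[-0.1159, 0.9723, -0.2029, 0.2333], [-0.9933, -0.1141, 0.0206, 0.0319], [-0.0031, 0.2039, 0.979, 1.424], [0.0, 0.0, 0.0, 1.0]]}
{'clock': 0.1, 'q': array([-1.09017997,  0.68989788, -0.19452916,  1.56619919,  0.15728433,
        0.90248395, -0.21509835]), 'qd': array([-0.00060392, -0.00162411,  0.00117192, -0.00240766,  0.00033991,
       -0.00282904,  0.00150112]), 'joint_torque': array([-3.82614322e-03, -5.28500605e+01, -1.27140373e+00, -1.53836453e+01,
       -5.25030470e-02,  2.01381619e-03,  3.75467414e-05]), 'tool_pos': array([0.269855  , 0.56313783, 0.23800272]), 'eef_rot': array([ 2.21520071e-01,  9.75155484e-01, -7.88966275e-04, -1.30405863e-04]), 'contact_force': array([ 0.8273154 , -0.04651276, -0.92100644]), 'moment': array([ 0.03628456, -0.00813977,  0.06619449]), 'finger_force': 0.0, 'opening': 1.0015050487385941}
```

View pics/top0.png

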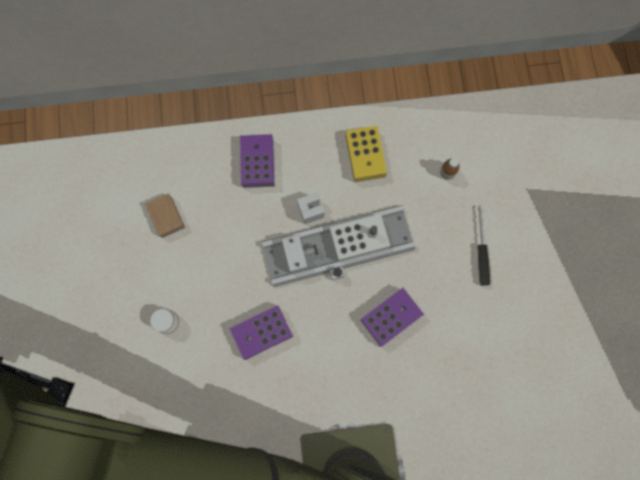

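View pics/scene0.png

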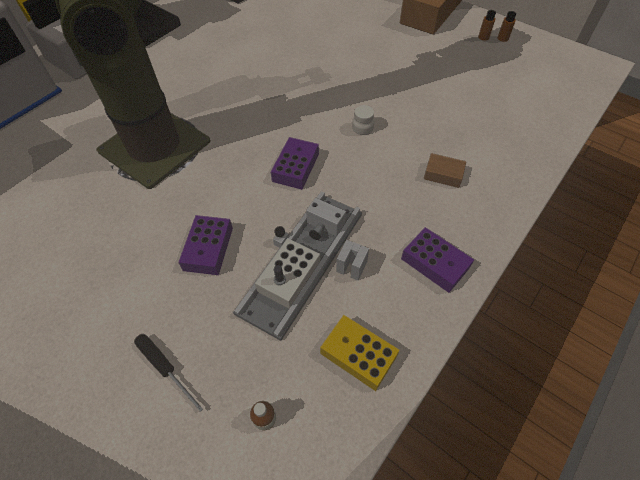

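The top view shows the white carriage at (360,237) with its pin at (373,231), the stop at (293,252), the parking block at (310,206) and the knob at (336,271). The look-alikes are purple at (257,160), (262,332) and (392,317), and yellow at (366,153). Only the white one sits on the rails with a pin in it, so it is the carriage. One enlarged crop to confirm.

```bash
python3 - <<'E'
import cv2,numpy as np
a=np.load("top0.npz")["image"][180:300,250:430,::-1]; b=np.load("scene0.npz")["image"][185:345,225:385,::-1]
A=cv2.resize(a,None,fx=2.5*1.77,fy=2.5*1.77,interpolation=cv2.INTER_CUBIC)
cv2.imwrite("pics/c_top.png",A)
cv2.imwrite("pics/c_scene.png",cv2.resize(b,(600,600),interpolation=cv2.INTER_CUBIC)); print(A.shape)
E
```

```text
(531, 796, 3)
```

View pics/c_top.png

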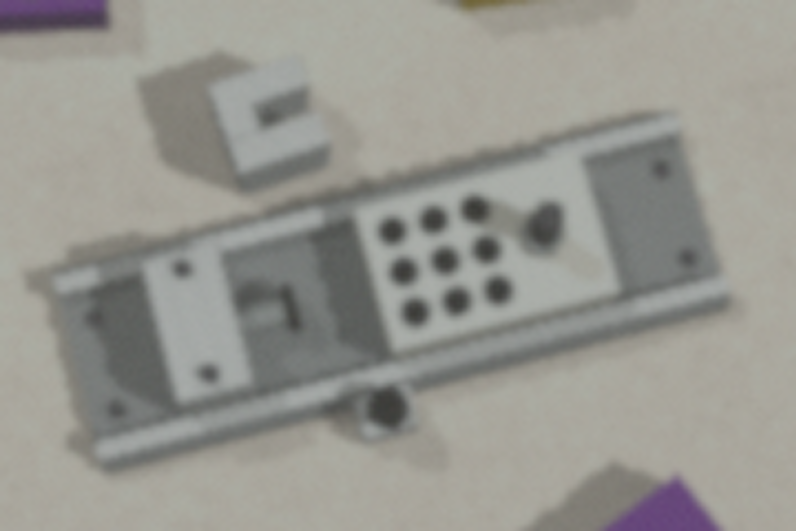

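View pics/c_scene.png

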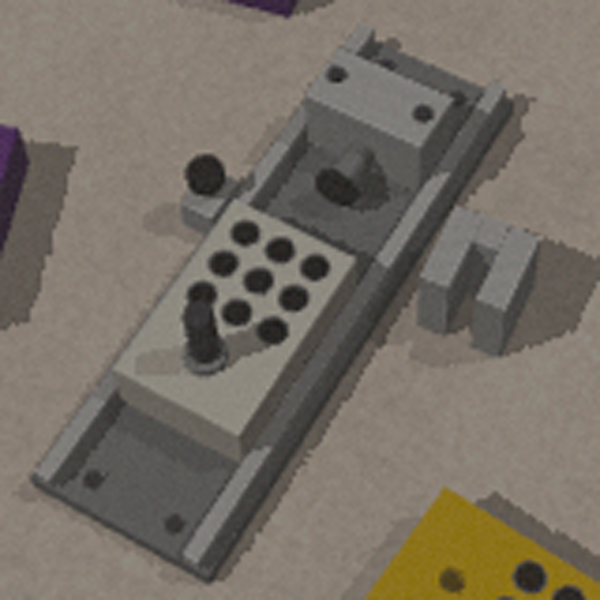

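Confirmed: the white carriage sits in the rails with the pin, and the notch opens towards base −x. Now I fit the poses.

```bash
cat > h.py <<'E'
import numpy as np
from scipy.optimize import least_squares
cams={n:np.load(n+"0.npz") for n in("top","scene")}
def proj(n,P):
    c=cams[n];T=np.linalg.inv(c["pose"]);p=(T[:3,:3]@np.atleast_2d(P).T).T+T[:3,3]
    return np.c_[c["cx"]+c["fx"]*p[:,0]/-p[:,2],c["cy"]+c["fy"]*-p[:,1]/-p[:,2]]
def crop(n,U):
    s,o=((796/180,(250,180)) if n=="top" else (3.75,(225,185)))
    return (np.array(U)+.5)/s-.5+o
def w(b,P):
    c,s=np.cos(b[2]),np.sin(b[2]);P=np.atleast_2d(P)
    return np.c_[b[0]+c*P[:,0]-s*P[:,1],b[1]+s*P[:,0]+c*P[:,1],P[:,2]]
E
cat > fit.py <<'E'
from h import *
car=[(.01,-.0385,.048),(.01,.0385,.048),(-.11,-.0385,.048),(-.11,.0385,.048)]
cu={"top":[(356,214),(392,352),(582,158),(617,292)],"scene":[(357,258),(236,200),(240,437),(117,370)]}
st=[(-.02,-.038,.06),(-.02,.038,.06),(.02,-.038,.06),(.02,.038,.06)]
su={"top":[(222,248),(252,384),(146,262),(177,403)],"scene":[(425,145),(307,92),(455,97),(337,48)]}
pk=[(-.025,-.025,.055),(-.025,.025,.055),(.025,-.025,.055),(.025,.025,.055)]
pu={"top":[(304,62),(327,143),(212,88),(238,168)],"scene":[(503,316),(422,277),(538,238),(457,208)]}
for views in(["top","scene"],["top"],["scene"]):
    def fb(b):
        S=np.array(st)+[b[3],0,0]
        return np.concatenate([(proj(n,w(b,O))-crop(n,u[n])).ravel() for n in views for O,u in((car,cu),(S,su))])
    def fp(b): return np.concatenate([(proj(n,w(b,pk))-crop(n,pu[n])).ravel() for n in views])
    R=least_squares(fb,[.55,0,1.5,.1],loss="soft_l1");P=least_squares(fp,[.6,.1,1.5],loss="soft_l1")
    print(views,"base",R.x.round(4),"rms",np.sqrt((R.fun**2).mean()).round(2),"park",P.x.round(4),np.sqrt((P.fun**2).mean()).round(2),"pin",w(R.x,[-.08,0,0]).round(4))
E
python3 fit.py
```

```text
['top', 'scene'] base [ 0.5122 -0.035   1.7162  0.103 ] rms 0.96 park [0.6034 0.0169 1.7624] 1.02 pin [[ 0.5238 -0.1141  0.    ]]
['top'] base [ 0.5094 -0.0354  1.7048  0.1018] rms 0.65 park [0.6009 0.0173 1.7409] 0.82 pin [[ 0.5201 -0.1147  0.    ]]
['scene'] base [ 0.5141 -0.0346  1.7203  0.1037] rms 0.47 park [0.6048 0.0166 1.7818] 0.67 pin [[ 0.526  -0.1137  0.    ]]
```

```bash
cat > go.py <<'E'
# usage: go.py x y z [yaw of tool y, deg] -> shift cm (tool axes) and turn about tool z, deg
import sys,numpy as np
from scipy.spatial.transform import Rotation as R
from plant import r
s=r.get_state();M=R.from_quat(s["eef_rot"]).as_matrix()
a=[float(v) for v in sys.argv[1:]]
print("clock",s["clock"],"pos",s["tool_pos"].round(4),"F",s["contact_force"].round(2),"open",round(s["opening"],3),"z-axis",M[:,2].round(4))
if len(a)>=3: print("shift cm",(M.T@(np.array(a[:3])-s["tool_pos"])*100).round(2))
y=np.degrees(np.arctan2(M[1,1],M[0,1]));print("tool y yaw",y.round(2))
if len(a)>3:
    c,q=np.cos(np.radians(a[3])),np.sin(np.radians(a[3]))
    G=np.array([[q,c,0],[-c,q,0],[0,0,-1]]);print("rotvec deg",np.degrees(R.from_matrix(M.T@G).as_rotvec()).round(2))
E
python3 go.py 0.5235 -0.114 0.16 8.3
```

```text
clock 0.1 pos [0.2699 0.5631 0.238 ] F [ 0.83 -0.05 -0.92] open 1.002 z-axis [-6.0e-04 -1.5e-03 -1.0e+00]
shift cm [-52.13 -50.1    7.89]
tool y yaw 64.4Traceback (most recent call last):
  File "go.py", line 12, in <module>
    G=np.array([[q,c,0],[-c,q,0],[0,0,-1]]);print("rotvec deg",np.degrees(R.from_matrix(M.T@G).as_rotvec()).round(2))
                                                                          ~~~~~~~~~~~~~^^^^^^^
  File "scipy/spatial/transform/_rotation.pyx", line 1143, in scipy.spatial.transform._rotation.Rotation.from_matrix
ValueError: Non-positive determinant (left-handed or null coordinate frame) in rotation matrix 0: [[-5.57696771e-01 -8.30044759e-01  9.52117449e-05]
 [-8.30043620e-01  5.57696189e-01  1.59650461e-03]
 [ 1.37826951e-03 -8.11335566e-04  9.99998721e-01]].
```

```bash
sed -i 's/\[\[q,c,0\],\[-c,q,0\]/[[-q,c,0],[c,q,0]/' go.py
```

{"method": "carry_out", "body": {"rows": [[[-4,-4,0.5],[0,0,6],0],[[-8,-7.5,1],[0,0,12],0],[[-11,-11,2],[0,0,18],0],[[-15,-14.5,2],[0,0,24],0],[[-18.5,-18,3],[0,0,30],0],[[-22,-21.5,3],[0,0,36],0],[[-26,-25,3],[0,0,42],0],[[-29.5,-28.5,3],[0,0,48],0],[[-33,-32,3],[0,0,54],0],[[-36,-35,3],[0,0,56],0],[[-39,-37.5,3],[0,0,56],0],[[-40,-38.5,3],[0,0,56],0]], "newtons": 20}}

```text
clock: 1.3
tool_pos: [0.4658, 0.0383, 0.2087]
eef_rot: [0.656, 0.754, -0.001, 0.001]
contact_force: [-1.1, 0.2, 0.1]
opening: 0.999
finger_force: 0.0
```

```bash
python3 go.py 0.5235 -0.114 0.15 8.3
```

```text
clock 1.3 pos [0.4658 0.0383 0.2087] F [-1.1   0.17  0.13] open 0.999 z-axis [ 0.001  -0.0024 -1.    ]
shift cm [-15.87   3.6    5.91]
tool y yaw 7.96
rotvec deg [ 0.04  0.14 -0.34]
```

{"method": "carry_out", "body": {"rows": [[[-4,1,1],[0,0,0],0],[[-8,2,2.5],[0,0,0],0],[[-12,2.8,4],[0,0,0],0],[[-15,3.4,5],[0,0,0],0],[[-15.9,3.6,5.5],[0,0,0],0],[[-15.9,3.6,5.5],[0,0,0],0],[[-15.9,3.6,5.5],[0,0,0],0]]}}

```text
clock: 2.0
tool_pos: [0.5229, -0.1064, 0.1538]
eef_rot: [0.653, 0.758, 0.0, -0.001]
contact_force: [-0.4, 0.8, -0.0]
opening: 1.0
finger_force: 0.0
```

```bash
python3 - <<'E'
from plant import r
import cv2
from h import *
p=r.get_state()["tool_pos"];print(p)
s=r.snapshot("scene")["image"]; t=proj("scene",p)[0];print("TCP px",t)
x,y=220,170; o=cv2.resize(s[y:y+170,x:x+170,::-1],(595,595),interpolation=cv2.INTER_CUBIC)
cv2.circle(o,tuple(int(v) for v in (t-[x,y])*3.5),3,(0,0,255),-1)
cv2.imwrite("pics/s1.png",o)
E
```

```text
[ 0.52290785 -0.10644067  0.1537622 ]
TCP px [276.44617043 247.72677479]
```

View pics/s1.png

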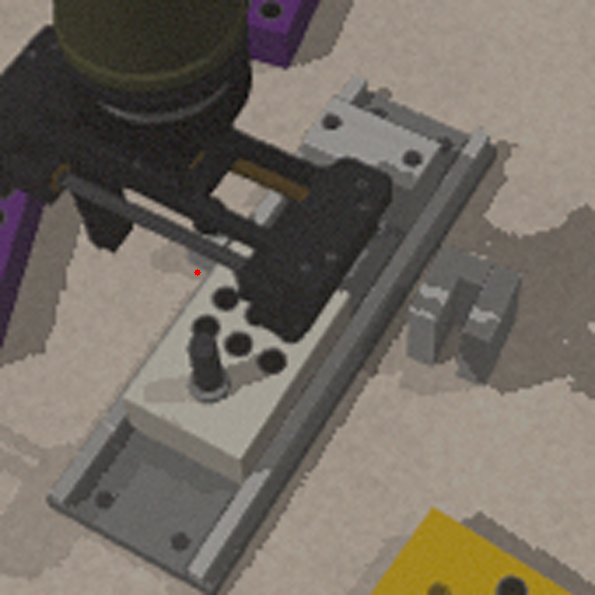

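The gripper is short of the pin, with its fingers straddling the line to it. Pin top is at about (203,338) in the crop, and the collar centre is at (209,388). I'll use both views to refine the pin axis.

```bash
python3 - <<'E'
from h import *
top=np.array([203,338])/3.5+[220,170]; col=np.array([209,386])/3.5+[220,170]
for n,px,z in(("scene",top,.094),("scene",col,.054),("top",crop("top",(548,213)),.094)):
    print(n,z,least_squares(lambda q:proj(n,[q[0],q[1],z])[0]-px,[.52,-.11]).x.round(4))
E
python3 go.py .5235 -.114 .058 8.3
```

```text
scene 0.094 [ 0.5235 -0.1111]
scene 0.054 [ 0.5282 -0.117 ]
top 0.094 [ 0.5242 -0.1139]
clock 2.05 pos [ 0.523 -0.106  0.154] F [ 0.01 -0.21 -0.48] open 0.997 z-axis [-2.0e-04  1.5e-03 -1.0e+00]
shift cm [-0.81 -0.07  9.6 ]
tool y yaw 8.57
rotvec deg [-0.   -0.09  0.27]
```

{"method": "carry_out", "body": {"rows": [[[-0.8,0,0],[0,0,0],0],[[-0.8,0,2],[0,0,0],0],[[-0.8,0,4],[0,0,0],0],[[-0.8,0,4.5],[0,0,0],0],[[-0.8,0,4.5],[0,0,0],0]]}}

```text
clock: 2.55
tool_pos: [0.5241, -0.1157, 0.1085]
eef_rot: [0.653, 0.757, -0.0, -0.001]
contact_force: [-0.4, 0.1, 0.7]
opening: 1.002
finger_force: 0.0
```

```bash
python3 go.py .524 -.114 .0585 8.3
```

```text
clock 2.55 pos [ 0.5241 -0.1157  0.1085] F [-0.36  0.13  0.74] open 1.002 z-axis [-1.1e-03  4.0e-04 -1.0e+00]
shift cm [0.17 0.02 5.  ]
tool y yaw 8.46
rotvec deg [-0.06 -0.03  0.16]
```

{"method": "carry_out", "body": {"rows": [[[0.1,0,1.5],[0,0,0],0],[[0.1,0,3],[0,0,0],0],[[0.1,0,4.5],[0,0,0],0],[[0.1,0,5],[0,0,0],0],[[0.1,0,5],[0,0,0],0.6],[[0.1,0,5],[0,0,0],1],[[0.1,0,5],[0,0,0],1],[[0.1,0,5],[0,0,0],1],[[0.1,0,5],[0,0,0],1],[[0.1,0,5],[0,0,0],1]], "newtons": 20}}

```text
clock: 3.55
tool_pos: [0.5244, -0.1153, 0.0589]
eef_rot: [0.653, 0.757, 0.0, 0.0]
contact_force: [0.3, -0.0, 0.2]
opening: 0.483
finger_force: 0.0
```

```bash
python3 go.py
```

```text
clock 3.55 pos [ 0.5244 -0.1153  0.0589] F [ 0.3  -0.03  0.17] open 0.483 z-axis [ 3.e-04  0.e+00 -1.e+00]
tool y yaw 8.4
```

{"method": "carry_out", "body": {"rows": [[[0,0,0],[0,0,0],1],[[0,0,0],[0,0,0],1],[[0,0,0],[0,0,0],1],[[0,0,0],[0,0,0],1],[[0,0,0],[0,0,0],1],[[0,0,0],[0,0,0],1],[[0,0,0],[0,0,0],1],[[0,0,0],[0,0,0],1]], "newtons": 20}}

```text
clock: 4.35
tool_pos: [0.5243, -0.1153, 0.0587]
eef_rot: [0.653, 0.757, 0.0, -0.0]
contact_force: [0.8, 0.5, -0.4]
opening: 0.172
finger_force: 20.0
```

{"method": "carry_out", "body": {"rows": [[[0,0,-0.5],[0,0,0],1],[[0,0,-1],[0,0,0],1],[[0,0,-1.5],[0,0,0],1],[[0,0,-2],[0,0,0],1],[[0,0,-2],[0,0,0],1]]}}

```text
clock: 4.85
tool_pos: [0.5248, -0.1154, 0.0796]
eef_rot: [0.653, 0.757, 0.0, 0.001]
contact_force: [0.4, 0.5, -1.2]
opening: 0.174
finger_force: 20.0
```

{"method": "carry_out", "body": {"rows": [[[0,0,-1],[0,0,0],1],[[0,0,-2],[0,0,0],1],[[0,0,-3],[0,0,0],1],[[0,0,-4],[0,0,0],1],[[0,0,-5],[0,0,0],1],[[0,0,-6],[0,0,0],1],[[0,0,-6.5],[0,0,0],1],[[0,0,-6.5],[0,0,0],1]]}}

```text
clock: 5.65
tool_pos: [0.5248, -0.1154, 0.1446]
eef_rot: [0.653, 0.757, 0.0, 0.001]
contact_force: [0.1, -0.3, 0.1]
opening: 0.173
finger_force: 20.0
```

```bash
python3 go.py .6035 .0165 .144 8.4
```

```text
clock 5.65 pos [ 0.5248 -0.1154  0.1446] F [ 0.07 -0.32  0.09] open 0.173 z-axis [ 1.6e-03 -2.0e-04 -1.0e+00]
shift cm [11.9   9.71  0.07]
tool y yaw 8.4
rotvec deg [ 0.09  0.02 -0.  ]
```

{"method": "carry_out", "body": {"rows": [[[1.5,1.2,0],[0,0,0],1],[[4,3.2,0],[0,0,0],1],[[6.5,5.2,0],[0,0,0],1],[[9,7.4,0],[0,0,0],1],[[11,9,0],[0,0,0],1],[[11.9,9.7,0],[0,0,0],1],[[11.9,9.7,0],[0,0,0],1],[[11.9,9.7,0],[0,0,0],1],[[11.9,9.7,0],[0,0,0],1]]}}

```text
clock: 6.55
tool_pos: [0.6019, 0.0142, 0.1436]
eef_rot: [0.654, 0.756, -0.001, 0.0]
contact_force: [-0.5, -0.2, -0.6]
opening: 0.175
finger_force: 20.0
```

```bash
python3 - <<'E'
from plant import r
import cv2
from h import *
p=r.get_state()["tool_pos"];print(p)
a=r.snapshot("scene")["image"];x,y=310,190
o=cv2.resize(a[y:y+100,x:x+100,::-1],(600,600),interpolation=cv2.INTER_CUBIC)
tip=p-[0,0,.0547+0]
for q in(tip,[p[0],p[1],.055]):
    t=(proj("scene",q)[0]-[x,y]+.5)*6-.5;print(t)
cv2.imwrite("pics/s2.png",o)
E
```

```text
[0.60191059 0.01415962 0.14355397]
[251.36138558 330.75187969]
[246.4830951  385.34776467]
```

View pics/s2.png

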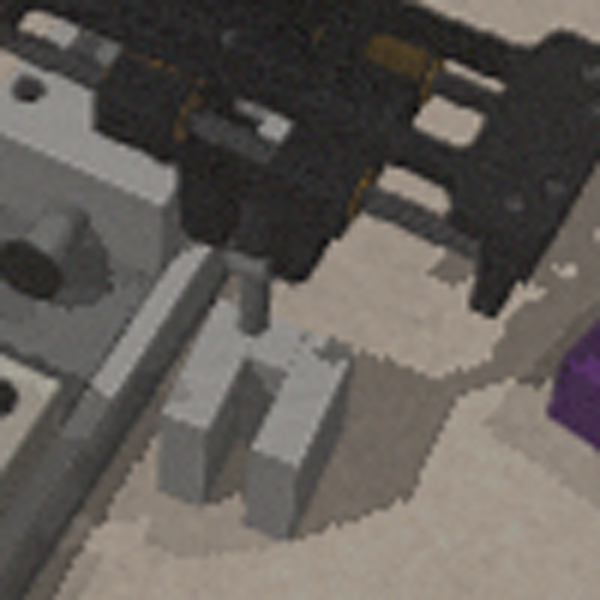

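Crop: pin tip at (256,328), held just above the block. The notch mouth is at (208,427)–(250,457) and its closed end at (247,360)–(285,376). I compute the remaining offset within this one camera view.

```bash
python3 - <<'E'
from h import *
from plant import r
from scipy.spatial.transform import Rotation as R
f=lambda U:(np.array(U)+.5)/6-.5+[310,190]
pts=[(-.025,.0075,.055),(-.025,-.0075,.055),(.007,.0075,.055),(.007,-.0075,.055),(-.025,.025,.055),(-.025,-.025,.055),(.025,-.025,.055)]
u=f([(208,427),(250,457),(247,360),(285,376),(162,415),(297,465),(350,355)])
P=least_squares(lambda b:(proj("scene",w(b,pts))-u).ravel(),[.6,.02,1.76]);print(P.x.round(4),P.fun.round(1))
s=r.get_state();z=s["tool_pos"][2]-.0547
# tip lower visible edge is ~ near side of the tip disc; disc centre ~1 px higher
for uu in((256,328),(256,325)):
    t=least_squares(lambda q:proj("scene",[q[0],q[1],z])[0]-f(uu),[.6,.02]).x
    M=R.from_quat(s["eef_rot"]).as_matrix();d=np.r_[P.x[:2]-t,0]
    c,k=np.cos(P.x[2]),np.sin(P.x[2])
    print("tip",t.round(4),"tool shift cm",(M.T@d*100).round(2),"in park axes mm",(np.array([c*d[0]+k*d[1],-k*d[0]+c*d[1]])*1e3).round(1))
E
```

```text
[0.6043 0.0171 1.7943] [-0.2  1.2 -0.2 -1.1 -0.3 -0.2  0.2 -0.2 -0.7 -0.1  0.2  0.9  0.9 -0.5]
tip [0.6025 0.0159] tool shift cm [ 0.1   0.19 -0.  ] in park axes mm [ 0.8 -2. ]
tip [0.6018 0.0168] tool shift cm [-0.    0.24 -0.  ] in park axes mm [-0.2 -2.4]
```

{"method": "carry_out", "body": {"rows": [[[0,0.2,0],[0,0,0],1],[[0,0.2,1],[0,0,0],1],[[0,0.2,2],[0,0,0],1],[[0,0.2,2.8],[0,0,0],1],[[0,0.2,3.2],[0,0,0],1],[[0,0.2,3.6],[0,0,0],1],[[0,0.2,4],[0,0,0],1],[[0,0.2,4.3],[0,0,0],1],[[0,0.2,4.3],[0,0,0],1]]}}

```text
clock: 7.5
tool_pos: [0.6047, 0.0169, 0.1004]
eef_rot: [0.653, 0.757, -0.0, -0.0]
contact_force: [-0.3, 0.1, -1.4]
opening: 0.171
finger_force: 20.0
```

```bash
python3 - <<'E'
from plant import r
import cv2
a=r.snapshot("scene")["image"];x,y=310,190
cv2.imwrite("pics/s3.png",cv2.resize(a[y:y+100,x:x+100,::-1],(600,600),interpolation=cv2.INTER_CUBIC))
E
python3 go.py
```

```text
clock 7.55 pos [0.6048 0.0169 0.1006] F [-0.21 -0.41 -0.28] open 0.176 z-axis [-0.  0. -1.]
tool y yaw 8.4
```

View pics/s3.png

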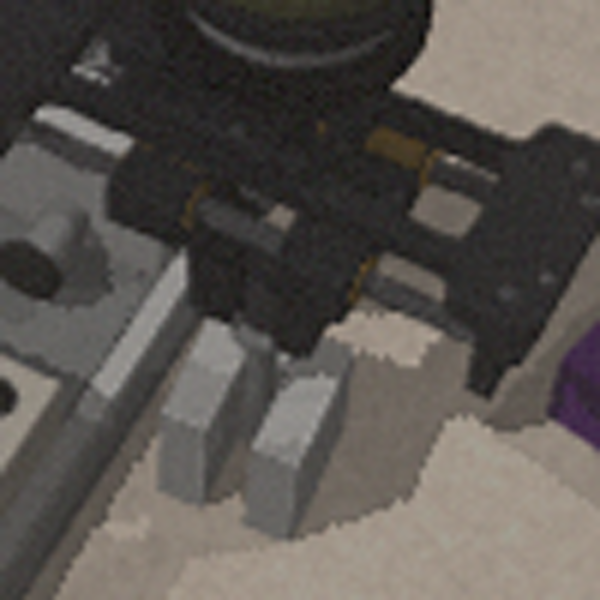

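The pin's shank is in the notch at about (262,375), with no notable force. I back off slightly from the closed end and lower to the collar seat.

{"method": "carry_out", "body": {"rows": [[[-0.15,0,0.5],[0,0,0],1],[[-0.15,0,1.2],[0,0,0],1],[[-0.15,0,2],[0,0,0],1],[[-0.15,0,2.7],[0,0,0],1],[[-0.15,0,3.1],[0,0,0],1],[[-0.15,0,3.4],[0,0,0],1],[[-0.15,0,3.4],[0,0,0],1],[[-0.15,0,3.4],[0,0,0],1]]}}

```text
clock: 8.35
tool_pos: [0.6052, 0.0154, 0.0668]
eef_rot: [0.653, 0.757, 0.0, 0.0]
contact_force: [-0.2, -0.2, -1.0]
opening: 0.17
finger_force: 20.0
```

Lower gently until the seat is felt.

{"method": "carry_out", "body": {"rows": [[[0,0,0.1],[0,0,0],1],[[0,0,0.15],[0,0,0],1],[[0,0,0.15],[0,0,0],1]]}}

```text
clock: 8.65
tool_pos: [0.6054, 0.0154, 0.0657]
eef_rot: [0.653, 0.757, 0.0, 0.0]
contact_force: [-0.9, -0.1, 1.7]
opening: 0.178
finger_force: 20.0
```

{"method": "carry_out", "body": {"rows": [[[0,0,0],[0,0,0],0.6],[[0,0,0],[0,0,0],0.4],[[0,0,0],[0,0,0],0.4],[[0,0,0],[0,0,0],0.4],[[0,0,0],[0,0,0],0.4],[[0,0,0],[0,0,0],0.4],[[0,0,0],[0,0,0],0.4],[[0,0,0],[0,0,0],0.4],[[0,0,0],[0,0,0],0.4],[[0,0,0],[0,0,0],0.4]]}}

```text
clock: 9.65
tool_pos: [0.6051, 0.0154, 0.0652]
eef_rot: [0.653, 0.757, 0.0, 0.0]
contact_force: [-0.6, -0.3, -1.2]
opening: 0.604
finger_force: 0.0
```

{"method": "carry_out", "body": {"rows": [[[0,0,-1],[0,0,0],0.4],[[0,0,-3],[0,0,0],0.4],[[0,0,-5],[0,0,0],0.4],[[0,0,-7],[0,0,0],0.4],[[0,0,-8],[0,0,0],1],[[0,0,-8],[0,0,0],1]]}}

```text
clock: 10.25
tool_pos: [0.6062, 0.0154, 0.147]
eef_rot: [0.653, 0.757, 0.001, 0.001]
contact_force: [0.6, -1.1, -1.1]
opening: 0.44
finger_force: 0.0
```

```bash
python3 - <<'E'
from h import *
b=[.5122,-.035,1.7162]
print("behind",w(b,[-.142,0,0]).round(4),"contact",w(b,[-.11,0,0]).round(4),"yaw y",np.degrees(b[2])-90)
E
python3 go.py .5328 -.1755 .16 8.4
```

```text
behind [[ 0.5328 -0.1755  0.    ]] contact [[ 0.5281 -0.1438  0.    ]] yaw y 8.331016800351875
clock 10.25 pos [0.6062 0.0154 0.147 ] F [ 0.65 -1.08 -1.07] open 0.44 z-axis [ 3.4e-03  3.0e-04 -1.0e+00]
shift cm [-17.82 -10.04  -1.33]
tool y yaw 8.39
rotvec deg [ 0.2   0.01 -0.01]
```

{"method": "carry_out", "body": {"rows": [[[-2,-1.2,-1],[0,0,0],1],[[-5,-3,-1.3],[0,0,0],1],[[-8,-4.6,-1.3],[0,0,0],1],[[-11,-6.4,-1.3],[0,0,0],1],[[-14,-8,-1.3],[0,0,0],1],[[-17,-9.6,-1.3],[0,0,0],1],[[-18,-10,-1.3],[0,0,0],1],[[-18,-10,-1.3],[0,0,0],1],[[-18,-10,-1.3],[0,0,0],1],[[-18,-10,-1.3],[0,0,0],1],[[-18,-10,-1.3],[0,0,0],1]]}}

```text
clock: 11.35
tool_pos: [0.5332, -0.1753, 0.1581]
eef_rot: [0.652, 0.758, 0.001, -0.0]
contact_force: [-0.2, 0.2, -0.2]
opening: 0.006
finger_force: 0.0
```

```bash
python3 - <<'E'
from plant import r
import cv2
a=r.snapshot("scene")["image"];x,y=210,170
cv2.imwrite("pics/s4.png",cv2.resize(a[y:y+180,x:x+180,::-1],(600,600),interpolation=cv2.INTER_CUBIC))
E
python3 go.py .5328 -.1755 .024 8.33
```

```text
clock 11.4 pos [ 0.533  -0.1757  0.1581] F [0.05 0.19 0.07] open 0.009 z-axis [ 2.e-04  8.e-04 -1.e+00]
shift cm [ 1.000e-02 -2.000e-02  1.341e+01]
tool y yaw 8.54
rotvec deg [ 0.02 -0.04  0.21]
```

View pics/s4.png

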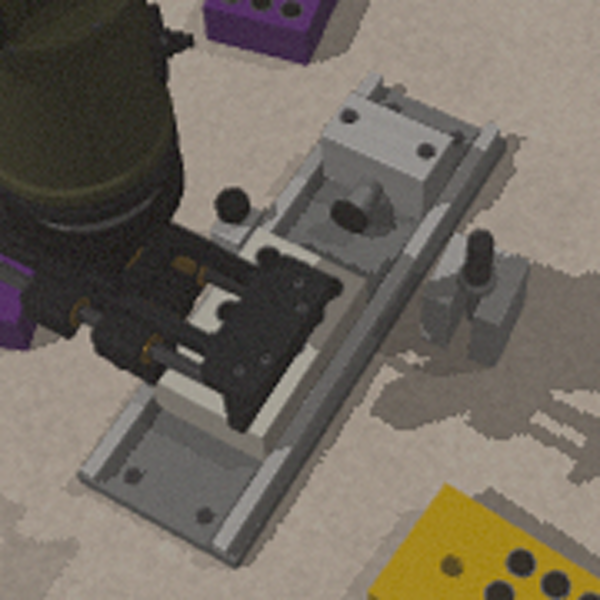

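The pin hangs upright in the park block at (480,270), the carriage has not moved, and the hand is above the bare plate end. Lower behind the carriage.

{"method": "carry_out", "body": {"rows": [[[0,0,3],[0,0,0],1],[[0,0,6],[0,0,0],1],[[0,0,8.5],[0,0,0],1],[[0,0,10],[0,0,0],1],[[0,0,11],[0,0,0],1],[[0,0,12],[0,0,0],1],[[0,0,12.8],[0,0,0],1],[[0,0,13.4],[0,0,0],1],[[0,0,13.4],[0,0,0],1],[[0,0,13.4],[0,0,0],1]]}}

```text
clock: 12.4
tool_pos: [0.5327, -0.1774, 0.0245]
eef_rot: [0.653, 0.757, 0.0, 0.0]
contact_force: [0.1, 0.3, -0.0]
opening: 0.007
finger_force: 0.0
```

```bash
python3 go.py .5281 -.1438 .024 8.33
```

```text
clock 12.4 pos [ 0.5327 -0.1774  0.0245] F [ 0.12  0.29 -0.03] open 0.007 z-axis [ 5.e-04 -1.e-04 -1.e+00]
shift cm [3.39 0.04 0.05]
tool y yaw 8.4
rotvec deg [0.03 0.01 0.07]
```

{"method": "carry_out", "body": {"rows": [[[0.6,0,0],[0,0,0],1],[[1.2,0,0],[0,0,0],1],[[1.8,0,0],[0,0,0],1],[[2.3,0,0],[0,0,0],1],[[2.8,0,0],[0,0,0],1],[[3.3,0,0],[0,0,0],1],[[3.8,0,0],[0,0,0],1],[[4.3,0,0],[0,0,0],1],[[4.7,0,0],[0,0,0],1],[[5.1,0,0],[0,0,0],1]]}}

```text
clock: 13.4
tool_pos: [0.5252, -0.1269, 0.0243]
eef_rot: [0.654, 0.757, 0.0, 0.0]
contact_force: [0.2, -3.2, 3.0]
opening: 0.003
finger_force: 1.8
```

{"method": "carry_out", "body": {"rows": [[[0.3,0,0],[0,0,0],1],[[0.5,0,0],[0,0,0],1],[[0.5,0,0],[0,0,0],1]]}}

```text
clock: 13.7
tool_pos: [0.5244, -0.1216, 0.0243]
eef_rot: [0.653, 0.757, 0.0, 0.0]
contact_force: [-0.4, -1.9, 2.6]
opening: 0.004
finger_force: 1.3
```

{"method": "carry_out", "body": {"rows": [[[0.2,0,0],[0,0,0],1],[[0.4,0,0],[0,0,0],1],[[0.4,0,0],[0,0,0],1]]}}

```text
clock: 14.0
tool_pos: [0.5237, -0.1177, 0.0242]
eef_rot: [0.653, 0.757, 0.0, -0.0]
contact_force: [1.2, -3.5, 2.6]
opening: 0.007
finger_force: 1.6
```

{"method": "carry_out", "body": {"rows": [[[0.2,0,0],[0,0,0],1],[[0.4,0,0],[0,0,0],1],[[0.4,0,0],[0,0,0],1]]}}

```text
clock: 14.3
tool_pos: [0.5231, -0.1135, 0.0242]
eef_rot: [0.653, 0.757, 0.0, -0.0]
contact_force: [0.4, -2.5, 1.9]
opening: 0.005
finger_force: 1.6
```

{"method": "carry_out", "body": {"rows": [[[0.2,0,0],[0,0,0],1],[[0.3,0,0],[0,0,0],1],[[0.3,0,0],[0,0,0],1]]}}

```text
clock: 14.6
tool_pos: [0.5226, -0.1109, 0.0242]
eef_rot: [0.653, 0.757, 0.0, -0.0]
contact_force: [-0.0, -4.0, 3.2]
opening: 0.004
finger_force: 1.9
```

{"method": "carry_out", "body": {"rows": [[[0.2,0,0],[0,0,0],1],[[0.3,0,0],[0,0,0],1],[[0.3,0,0],[0,0,0],1]]}}

```text
clock: 14.9
tool_pos: [0.5222, -0.1086, 0.0242]
eef_rot: [0.654, 0.757, -0.0, 0.0]
contact_force: [0.2, -4.5, 3.7]
opening: 0.004
finger_force: 2.6
```

{"method": "carry_out", "body": {"rows": [[[0.15,0,0],[0,0,0],1],[[0.3,0,0],[0,0,0],1],[[0.3,0,0],[0,0,0],1]]}}

```text
clock: 15.2
tool_pos: [0.5219, -0.1063, 0.0242]
eef_rot: [0.654, 0.757, -0.0, 0.001]
contact_force: [1.4, -6.7, 2.6]
opening: 0.002
finger_force: 3.3
```

{"method": "carry_out", "body": {"rows": [[[0.15,0,0],[0,0,0],1],[[0.3,0,0],[0,0,0],1],[[0.3,0,0],[0,0,0],1]]}}

```text
clock: 15.5
tool_pos: [0.5215, -0.1041, 0.0242]
eef_rot: [0.654, 0.756, -0.001, 0.001]
contact_force: [2.2, -7.8, 1.6]
opening: 0.008
finger_force: 4.0
```

```bash
python3 - <<'E'
from plant import r
import cv2
a=r.snapshot("scene")["image"];x,y=210,170
cv2.imwrite("pics/s5.png",cv2.resize(a[y:y+130,x:x+170,::-1],(785,600),interpolation=cv2.INTER_CUBIC))
E
python3 go.py
```

```text
clock 15.55 pos [ 0.5215 -0.1042  0.0242] F [ 1.11 -8.71  1.54] open 0.008 z-axis [ 6.0e-04 -2.4e-03 -1.0e+00]
tool y yaw 8.29
```

View pics/s5.png

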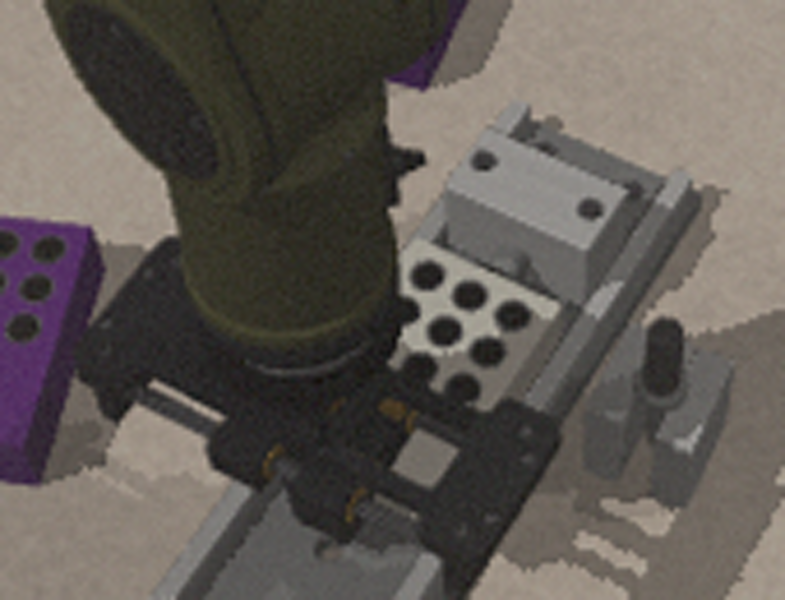

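The carriage is against the plunger and lies flat, and the pin still hangs in its notch at (663,355). It needs about 4–5 mm more.

{"method": "carry_out", "body": {"rows": [[[0.15,0,0],[0,0,0],1],[[0.3,0,0],[0,0,0],1],[[0.3,0,0],[0,0,0],1]]}}

```text
clock: 15.85
tool_pos: [0.5211, -0.102, 0.0242]
eef_rot: [0.654, 0.756, -0.001, 0.001]
contact_force: [0.9, -9.2, 1.0]
opening: 0.002
finger_force: 4.8
```

{"method": "carry_out", "body": {"rows": [[[0.15,0,0],[0,0,0],1],[[0.25,0,0],[0,0,0],1],[[0.25,0,0],[0,0,0],1],[[0.25,0,0],[0,0,0],1],[[0.25,0,0],[0,0,0],1]]}}

```text
clock: 16.35
tool_pos: [0.5208, -0.1003, 0.0242]
eef_rot: [0.655, 0.756, -0.001, 0.002]
contact_force: [2.4, -11.4, 0.8]
opening: 0.002
finger_force: 5.5
```

{"method": "carry_out", "body": {"rows": [[[0,0,0],[0,0,0],1],[[0,0,0],[0,0,0],1],[[0,0,0],[0,0,0],1]]}}

```text
clock: 16.65
tool_pos: [0.5208, -0.1003, 0.0242]
eef_rot: [0.655, 0.756, -0.001, 0.002]
contact_force: [1.5, -11.2, 1.8]
opening: 0.004
finger_force: 5.5
```

{"method": "carry_out", "body": {"rows": [[[0.05,0,0],[0,0,0],1],[[0.1,0,0],[0,0,0],1],[[0.1,0,0],[0,0,0],1],[[0.1,0,0],[0,0,0],1],[[0.1,0,0],[0,0,0],1],[[0.1,0,0],[0,0,0],1],[[0.1,0,0],[0,0,0],1],[[0.1,0,0],[0,0,0],1],[[0.1,0,0],[0,0,0],1],[[0.1,0,0],[0,0,0],1],[[0.1,0,0],[0,0,0],1],[[0.1,0,0],[0,0,0],1]]}}

```text
clock: 17.85
tool_pos: [0.5207, -0.0998, 0.0242]
eef_rot: [0.655, 0.756, -0.001, 0.002]
contact_force: [1.7, -11.3, 0.9]
opening: 0.006
finger_force: 6.0
```

{"method": "carry_out", "body": {"rows": [[[0,0,0],[0,0,0],1],[[0,0,0],[0,0,0],1],[[0,0,0],[0,0,0],1],[[0,0,0],[0,0,0],1],[[0,0,0],[0,0,0],1],[[0,0,0],[0,0,0],1]]}}

```text
clock: 18.45
tool_pos: [0.5207, -0.0998, 0.0243]
eef_rot: [0.655, 0.756, -0.001, 0.002]
contact_force: [1.6, -12.1, 0.8]
opening: 0.005
finger_force: 6.0
```

The push is steady at about 11.7 N on the fingers, less about 2.5 N friction, so roughly 9–10 N at the stop. Handing in.

```bash
python3 -c "
from plant import r
print(r.finish_job())"
```

```text
the job is handed in; nothing more can be done
None
```

The job is handed in, with no verdict returned: the pin hangs upright in the notch, and the arm is still holding the carriage on the sprung stop with about 9–10 N (finger force of about 11.7 N less estimated friction).

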